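# Move the mounted specimens to the blue rack in reverse order

## Task

Move the four mounted specimens from the white drying rack into the blue rack, one in each pocket and in reverse order: the one that starts nearest the white rack's yellow end goes into the pocket farthest from the blue rack's yellow end, and so on along the row, until the one that starts farthest goes next to the blue rack's yellow end. Stand each flat on its pocket's floor with its metal sample face up, and let go of them all.

Things in the scene. Friction and masses are not known exactly. Their poses are not given: they have to be found in the camera images.
- white_rack: white rack, 72 x 216 mm, fixed, the full one. Origin: underside (sink floor, z=0) at mid-row; y along the row to its yellow end block (14 mm high), z up, x square to the row to the tag strip. Four 44 mm square pockets centred at x=-0.008, y=-0.072, -0.024, 0.024, 0.072 (0.072: next to yellow); floor at z=0.004, ribs and rails round them 4 mm thick, tops z=0.008
- blue_rack: blue rack, empty at the start, fixed: same shape, size, axes (y to its yellow end), origin, pockets and heights as the white rack; its strip has no tags. Beware: two tap spouts hang over the sink's right half, not over the racks, their low ends at world (0.56, -0.32, 0.23) and (0.60, -0.11, 0.23), rising to the back wall
- orange_specimen: orange mounted specimen: round puck with upright side, 30 mm diameter, 18 mm high, about 22 g, a small metal sample in its top face; loose. Origin at the centre of its underside, z up through the top face. Starts in a pocket of the white rack; grip it across its side, from above.
- black_specimen: black mounted specimen: round puck with upright side, 30 mm diameter, 18 mm high, about 22 g, a small metal sample in its top face; loose. Origin at the centre of its underside, z up through the top face. Starts in a pocket of the white rack; grip it across its side, from above.
- grey_specimen: light grey mounted specimen: round puck with upright side, 30 mm diameter, 18 mm high, about 22 g, a small metal sample in its top face; loose. Origin at the centre of its underside, z up through the top face. Starts in a pocket of the white rack; grip it across its side, from above.
- red_specimen: red mounted specimen: round puck with upright side, 30 mm diameter, 18 mm high, about 22 g, a small metal sample in its top face; loose. Origin at the centre of its underside, z up through the top face. Starts in a pocket of the white rack; grip it across its side, from above.
- orange_tag: small flat orange tag, 12 x 34 x 3 mm, fixed on the strip of the white rack, 34 mm in +x (rack's axes) of the centre of the pocket where the orange specimen starts; it stays there. Origin at the centre of its underside, same axes as the rack.
- black_tag: small flat black tag, 12 x 34 x 3 mm, fixed on the strip of the white rack, 34 mm in +x (rack's axes) of the centre of the pocket where the black specimen starts; it stays there. Origin at the centre of its underside, same axes as the rack.
- grey_tag: small flat light grey tag, 12 x 34 x 3 mm, fixed on the strip of the white rack, 34 mm in +x (rack's axes) of the centre of the pocket where the grey specimen starts; it stays there. Origin at the centre of its underside, same axes as the rack.
- red_tag: small flat red tag, 12 x 34 x 3 mm, fixed on the strip of the white rack, 34 mm in +x (rack's axes) of the centre of the pocket where the red specimen starts; it stays there. Origin at the centre of its underside, same axes as the rack.

How it is judged (in metres and radians):
At the end, for the whole second after the job is handed in: Each specimen stands upright (0.1 rad), sample face up, in its own blue-rack pocket (within 12 mm of the centre each way, less than 3 mm above the floor), in the reverse of the white rack's tag order counted from the yellow ends; all released and at rest (((y of orange_tag in the frame of white_rack between -0.082 and -0.062 m and y of orange_specimen in the frame of blue_rack between 0.06 and 0.084 m) or (y of orange_tag in the frame of white_rack between -0.034 and -0.014 m and y of orange_specimen in the frame of blue_rack between 0.012 and 0.036 m) or (y of orange_tag in the frame of white_rack between 0.014 and 0.034 m and y of orange_specimen in the frame of blue_rack between -0.036 and -0.012 m) or (y of orange_tag in the frame of white_rack between 0.062 and 0.082 m and y of orange_specimen in the frame of blue_rack between -0.084 and -0.06 m)) and x of orange_specimen in the frame of blue_rack between -0.02 and 0.004 m and z of orange_specimen in the frame of blue_rack between 0 and 0.007 m and angle between each of orange_specimen, black_specimen, grey_specimen, red_specimen's own z axis and vertical below 0.1 rad and linear speed of each of orange_specimen, black_specimen, grey_specimen, red_specimen below 0.02 m/s and ((y of black_tag in the frame of white_rack between -0.082 and -0.062 m and y of black_specimen in the frame of blue_rack between 0.06 and 0.084 m) or (y of black_tag in the frame of white_rack between -0.034 and -0.014 m and y of black_specimen in the frame of blue_rack between 0.012 and 0.036 m) or (y of black_tag in the frame of white_rack between 0.014 and 0.034 m and y of black_specimen in the frame of blue_rack between -0.036 and -0.012 m) or (y of black_tag in the frame of white_rack between 0.062 and 0.082 m and y of black_specimen in the frame of blue_rack between -0.084 and -0.06 m)) and x of black_specimen in the frame of blue_rack between -0.02 and 0.004 m and z of black_specimen in the frame of blue_rack between 0 and 0.007 m and ((y of grey_tag in the frame of white_rack between -0.082 and -0.062 m and y of grey_specimen in the frame of blue_rack between 0.06 and 0.084 m) or (y of grey_tag in the frame of white_rack between -0.034 and -0.014 m and y of grey_specimen in the frame of blue_rack between 0.012 and 0.036 m) or (y of grey_tag in the frame of white_rack between 0.014 and 0.034 m and y of grey_specimen in the frame of blue_rack between -0.036 and -0.012 m) or (y of grey_tag in the frame of white_rack between 0.062 and 0.082 m and y of grey_specimen in the frame of blue_rack between -0.084 and -0.06 m)) and x of grey_specimen in the frame of blue_rack between -0.02 and 0.004 m and z of grey_specimen in the frame of blue_rack between 0 and 0.007 m and ((y of red_tag in the frame of white_rack between -0.082 and -0.062 m and y of red_specimen in the frame of blue_rack between 0.06 and 0.084 m) or (y of red_tag in the frame of white_rack between -0.034 and -0.014 m and y of red_specimen in the frame of blue_rack between 0.012 and 0.036 m) or (y of red_tag in the frame of white_rack between 0.014 and 0.034 m and y of red_specimen in the frame of blue_rack between -0.036 and -0.012 m) or (y of red_tag in the frame of white_rack between 0.062 and 0.082 m and y of red_specimen in the frame of blue_rack between -0.084 and -0.06 m)) and x of red_specimen in the frame of blue_rack between -0.02 and 0.004 m and z of red_specimen in the frame of blue_rack between 0 and 0.007 m); the robot touches nothing.
It also fails if it takes over 83 s, if anything falls off the work surface, if the arm or the gripper's body presses on something with over 40 N, if the wrist force passes 120 N, or if a joint passes its speed limit or range.

## Robot

A 6-joint arm with a two-finger parallel gripper is mounted at the origin on a cart in front of the work surface, level with it; the furniture and walls round the work are solid. World frame = base frame: x ahead of the robot, y to its left, z up, the work surface at z = 0. Lengths are in mm, angles in rad, forces in N, time in s.
With the tool pointing down it reaches from about 350 to 875 mm from the base axis. Payload 4.2 kg.
Tool frame: the origin (TCP) lies between the finger pads; the fingertips stand 25 mm ahead of it and the grasp point (between the pads) lies 6 mm ahead of it; z points along the fingers, y is the line along which they close (so a half turn about z gives the same grasp; the last joint's range is limited). The gripper opens to 85 mm and grips with 20 to 120 N. Pads are 22 mm wide; open, the fingers measure 114 mm over their backs; the gripper's body (76 mm by 85 mm) begins 54 mm behind the grasp point. The pads swing forward as they close: fully open they stand 13 mm farther back than shut.
Start: joints at [-0.981, 0.385, 0.008, 0, -1.194, -0.259], TCP at [203.015, -591.087, 256.312] pointing down, gripper open.
Joint ranges: [-3.14, 3.14], [-1.21, 2.06], [-1.07, 1.41], [-3.16, 2.05], [-2.99, -0.16], [-3.1, 3.1]. Speed limits (rad/s): [2.79, 2.79, 3.14, 3.14, 3.14, 3.14].

## Interface

Orientations are given as a unit quaternion [x, y, z, w].
In Python, from bench import arm gives the robot as it stands.
- The arm moves only by the shell command python3 -m pendant 'ROWS'. ROWS is JSON, a list of rows, each a list of 7 numbers: the shift along the tool's x, y, z in m, then the turn, a rotation vector about the tool's x, y, z in degrees, then the finger opening in m, from 0 to 0.0854. In form: [[x, y, z, wx, wy, wz, fingers], ...]. A call has 1 to 12 rows; each row shifts and turns the commanded pose from where the row before left it, along the tool's axes as they then stand; what a row does not reach is not made up. A row lasts 1/10 s, in which the tool goes at most 50 mm and 8.59 degrees, less where a joint would pass 70% of its speed; a pose out of reach is approached as far as the arm can. A call is refused whole if a number of a shift passes 0.05 or a number of a turn 8.59, either way. A call with a gripper value outside its range is refused whole. The fingers move at their own pace and stop on an object; the grip force is fixed at half the most. Time passes only in rows, so rows that do not move let the fingers close. It gives the time, the measured TCP pose, the force, the opening and the grip force at its end, in the units of the state.
- arm.read_state(): the state, without advancing time (a new reading comes with each control period).
- arm.get_image(name): name is "side" or "top" or "wrist"; returns a dict with "image" (400x640x3 uint8, red, green, blue), "fx", "fy", "cx", "cy" (pixels), "k1" (the pictures are not rectified: a ray, as slopes to the right and down, at radius r is drawn at 1 + k1 r^2 times it, then the intrinsics apply), "xyz" and "rotation" of the camera in the world. Camera axes: x right, y down, z forward; pixel columns grow to the right and rows downward; lengths in mm; the calibration is good to about 2 mm. A picture is of the moment at which its call begins. There is no depth.
- arm.job_done(): hands the job in; it is judged then, once.
The state is a dict: "clock": time; "joints": joint angles; "joint_vel": joint speeds; "joint_efforts": joint torques, N m; "position": TCP position; "ee_rot": TCP orientation; "contact_force": force on the tool from outside, world axes, zero at the start; "wrist_torque": the same for the moment, N m; "gripper_width": finger opening in mm; "grasp_force": force on a finger pad.
Only numpy, scipy, OpenCV 4.12 (cv2) and the standard library are available. Lean on these libraries where they do the work, as an engineer would, in place of code of your own. Each camera call takes 0.05 s, during which the arm holds its last target. There are 200 camera calls.

## Working session

There is one attempt and no reset: what is moved stays moved. The work goes in short steps, Python scripts to look and compute and a shell command to move; the robot and the scene stay as the last step left them, time stands still between calls to the robot, and variables do not carry over. Pictures are saved under pics/ and viewed, at most 14 in all, crops included, and the job is handed in when it is done.

```bash
mkdir -p pics
cat > h.py <<'E'
import numpy as np,cv2
from bench import arm
def snap(n,f):
    d=arm.get_image(n); cv2.imwrite(f'pics/{f}.png',cv2.cvtColor(d['image'],cv2.COLOR_RGB2BGR)); 
    np.save(f'pics/{f}.npy',d,allow_pickle=True); return d
def load(f): return np.load(f'pics/{f}.npy',allow_pickle=True).item()
def ray(d,uv,z):
    K=np.array([[d['fx'],0,d['cx']],[0,d['fy'],d['cy']],[0,0,1.]])
    p=cv2.undistortPoints(np.array(uv,float).reshape(-1,1,2),K,np.array([d['k1'],0,0,0.])).reshape(-1,2)
    R=np.array(d['rotation']); R=R.reshape(3,3)
    v=np.c_[p,np.ones(len(p))]@R.T; c=np.array(d['xyz'])
    return c+v*((z-c[2])/v[:,2])[:,None]
E
python3 - <<'E'
from h import *
for n in ('top','side'):
    d=snap(n,n+'0'); print({k:v for k,v in d.items() if k!='image'})
print(arm.read_state())
E
```

```text
{'fx': 416.8848905566571, 'fy': 416.8848905566571, 'cx': 317.98872837154164, 'cy': 202.80594876451667, 'k1': -0.03790191631866253, 'xyz': array([399.52165486, 139.58139385, 875.89816039]), 'rotation': array([-0.69909291,  0.71255552, -0.04131836,  0.04273779])}
{'fx': 476.68547221634486, 'fy': 476.68547221634486, 'cx': 314.6847996090885, 'cy': 207.35138539810848, 'k1': -0.02844349013978095, 'xyz': array([502.56564851, 778.58386846, 594.69706538]), 'rotation': array([-0.02018978,  0.90323487, -0.42866196,  0.00283867])}
{'clock': 0.1, 'joints': array([-9.81440629e-01,  3.85484022e-01,  6.77047952e-03, -4.57986147e-04,
       -1.19398073e+00, -2.58607707e-01]), 'joint_vel': array([-0.00024099, -0.00056583,  0.00197368,  0.00150542,  0.00050329,
        0.00116745]), 'joint_efforts': array([-1.70551179e-03, -3.93318558e+01,  1.88927561e+01,  4.19805542e+00,
       -2.60362125e-03,  1.01860715e-05]), 'position': array([ 202.84787791, -590.67291251,  255.32799661]), 'ee_rot': array([-1.64537846e-01,  9.86370291e-01,  9.52510866e-04, -1.96398556e-04]), 'contact_force': array([-0.42302961, -0.47343486,  0.12629313]), 'wrist_torque': array([-0.03573228, -0.03992972, -0.04910478]), 'grasp_force': 0.0, 'gripper_width': 85.31157237452109}
```

View pics/top0.png

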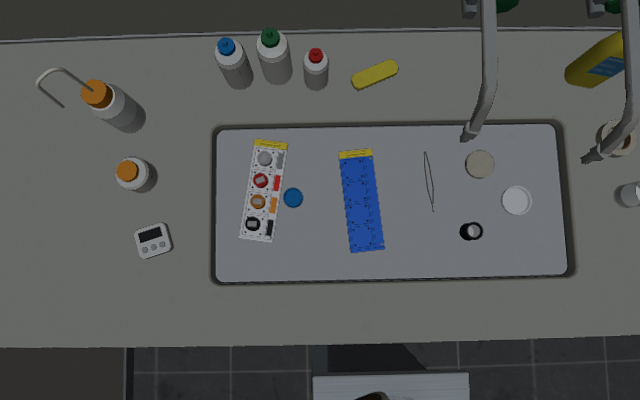

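View pics/side0.png

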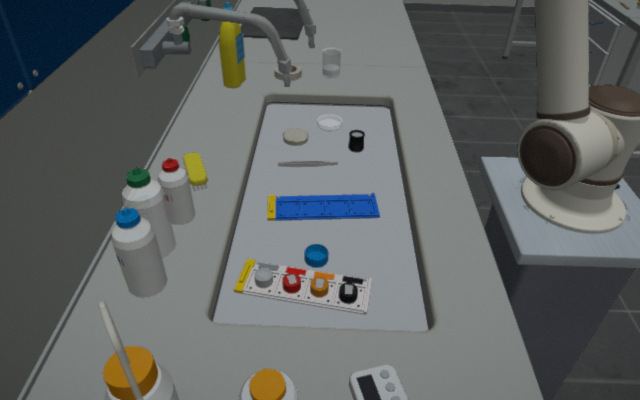

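Seen: the white rack runs from about (270,145) at its yellow end to (256,240), with grey, red, orange and black pucks in that order from yellow. The tags are on its right side. The blue rack runs from (355,154) at yellow to (367,250). A loose blue cap sits at (293,198) beside the white rack.

```bash
sed -i "s/R=np.array(d\['rotation'\]); R=R.reshape(3,3)/R=Rotation.from_quat(d['rotation']).as_matrix()/; 1i from scipy.spatial.transform import Rotation" h.py
python3 - <<'E'
from h import *
crops=[]
for f,(x,y,w,h) in (('top0',(225,125,170,140)),('side0',(220,180,180,140))):
    d=load(f); im=d['image']; hsv=cv2.cvtColor(im,cv2.COLOR_RGB2HSV)
    m={'blue':cv2.inRange(hsv,(110,150,90),(125,255,255)),'yellow':cv2.inRange(hsv,(22,150,90),(32,255,255)),
       'red':cv2.inRange(hsv,(0,170,80),(5,255,255))|cv2.inRange(hsv,(175,170,80),(180,255,255)),'orange':cv2.inRange(hsv,(8,170,80),(19,255,255)),
       'cap':cv2.inRange(hsv,(95,150,40),(108,255,255)),'black':cv2.inRange(hsv,(0,0,0),(180,255,35))}
    for k,v in m.items():
        q=np.zeros_like(v); q[y:y+h,x:x+w]=v[y:y+h,x:x+w]
        for c in cv2.findContours(q,cv2.RETR_EXTERNAL,cv2.CHAIN_APPROX_NONE)[0]:
            a=cv2.contourArea(c)
            if a<25: continue
            r=cv2.minAreaRect(c); z={'blue':8,'yellow':14,'cap':10}.get(k,11 )
            P=ray(d,cv2.boxPoints(r),z); 
            print(f,k,a,np.round(r[0],1),np.round(ray(d,[r[0]],z)[0][:2],1), np.round(np.linalg.norm(np.diff(P[:3],axis=0),axis=1),0),'long ax deg',np.round([np.degrees(np.arctan2(*(P[i+1]-P[i])[[1,0]])) for i in (0,1)],1))
    crops.append(cv2.resize(im[y:y+h,x:x+w],(w*4-w//2*0,h*4),interpolation=cv2.INTER_CUBIC))
    cv2.imwrite(f'pics/{f}c.png',crops[-1][:,:,::-1])
E
```

```text
top0 blue 2768.5 [361.2 203.8] [499.4  49.7] [ 72. 199.] long ax deg [ -83.3 -174.5]
top0 yellow 169.5 [355.  153.3] [606.5  60.2] [69. 14.] long ax deg [ -85.2 -176.4]
top0 yellow 161.0 [270.2 144. ] [630.2 239.3] [14. 70.] long ax deg [ -7.9 -99.5]
top0 red 47.5 [276.3 182.8] [547.  227.2] [30.  9.] long ax deg [  -9.7 -100.7]
top0 red 36.5 [260. 180.] [553.6 261.5] [25. 26.] long ax deg [-91.2 179.8]
top0 orange 50.0 [272.9 205. ] [500.1 234.6] [31.  9.] long ax deg [ -8.4 -99.3]
top0 orange 120.0 [257.5 201. ] [509.1 266.9] [27. 25.] long ax deg [-91.1 179.8]
top0 cap 255.5 [293. 197.] [516.3 192.5] [38. 38.] long ax deg [-91.1 179.2]
top0 black 45.0 [269.5 227.5] [453.2 242. ] [31.  9.] long ax deg [ -8.4 -99.2]
top0 black 129.5 [252.5 223.5] [462.2 277.4] [27. 27.] long ax deg [-91.1 179.9]
side0 yellow 221.5 [244.3 275.2] [631.4 249.5] [74. 15.] long ax deg [-98.9 153.3]
side0 yellow 137.0 [271. 207.] [607.2  71.2] [12. 73.] long ax deg [-176.9   96. ]
side0 red 179.5 [292.6 279.2] [552.1 251.5] [53. 31.] long ax deg [-99.  158.5]
side0 orange 308.0 [320.3 283. ] [506.7 257.4] [53. 32.] long ax deg [-106.7  150. ]
side0 cap 394.0 [316. 255.] [516.  192.8] [39. 54.] long ax deg [-177.    91.1]
side0 cap 1843.0 [327.3 206.2] [498.9  58.1] [203.  70.] long ax deg [-174.7   87.2]
side0 black 124.0 [347.9 293.8] [462.2 278. ] [34. 26.] long ax deg [-94.1 175.9]
side0 black 49.5 [352.4 280.8] [454.4 250. ] [12. 28.] long ax deg [-96.5 171.9]
```

View pics/top0c.png

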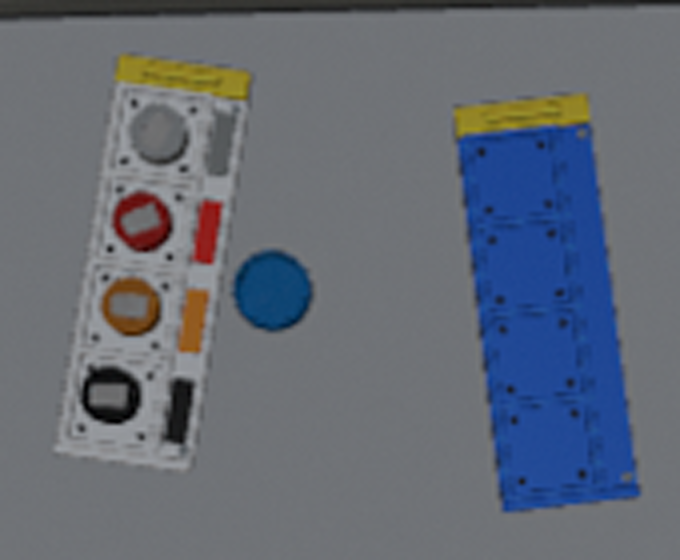

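View pics/side0c.png

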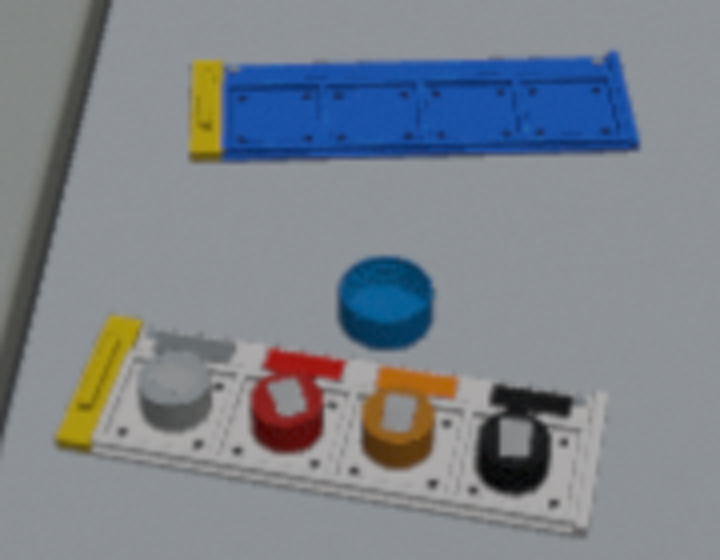

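The order from yellow is grey, red, orange, black. Both views agree with a sink floor at z=0. No sample shows on the grey puck's top, so I'll check that with the wrist camera. Moving over first.

```bash
python3 -m pendant '[[-0.03,0.038,0,0,0,0,0.0854],[-0.03,0.038,0,0,0,0,0.0854],[-0.03,0.038,0,0,0,0,0.0854],[-0.03,0.038,0,0,0,0,0.0854],[-0.03,0.038,0,0,0,0,0.0854],[-0.03,0.038,0,0,0,0,0.0854],[-0.03,0.038,0,0,0,0,0.0854],[-0.03,0.038,0,0,0,0,0.0854],[-0.03,0.038,0,0,0,0,0.0854],[-0.03,0.038,0,0,0,0,0.0854],[-0.03,0.038,0,0,0,0,0.0854],[-0.03,0.038,0,0,0,0,0.0854]]'
cat >> h.py <<'E'
def go(x,y,z,yaw):
    "shift in tool axes now (m) and remaining turn about tool z (deg) to make tool y point at world angle yaw"
    s=arm.read_state(); R=Rotation.from_quat(s['ee_rot']).as_matrix()
    a=np.degrees(np.arctan2(R[1,1],R[0,1])); t=-((yaw-a+90)%180-90)
    print('pos',np.round(s['position'],1),'yaw',round(a,1),'tilt',np.round(R[:2,2],4),'j',np.round(s['joints'],2),'clk',s['clock'],'w',s['gripper_width'])
    print('SHIFT',np.round((np.array([x,y,z])-s['position'])@R/1000,4),'TURN',round(t,1))
E
python3 - <<'E'
from h import *
go(500,235,256,81)
E
```

```text
clock: 1.3
position: [395.2, -40.9, 256.4]
ee_rot: [-0.165, 0.986, 0.0, 0.0]
contact_force: [1.0, -0.3, 0.0]
gripper_width: 85.3
grasp_force: 0.0
pos [395.2 -40.9 256.4] yaw 109.0 tilt [0.0004 0.0002] j [ 0.31 -0.02 -0.5  -0.   -1.09 -1.55] clk 1.3 w 85.33912325291158
SHIFT [-0.1888  0.2268  0.0005] TURN 28.0
```

```bash
python3 -m pendant '[[-0.027,0.0324,0,0,0,0,0.0854],[-0.027,0.0324,0,0,0,0,0.0854],[-0.027,0.0324,0,0,0,0,0.0854],[-0.027,0.0324,0,0,0,0,0.0854],[-0.027,0.0324,0,0,0,0,0.0854],[-0.027,0.0324,0,0,0,0,0.0854],[-0.027,0.0324,0,0,0,0,0.0854],[0,0,0,0,0,7,0.0854],[0,0,0,0,0,7,0.0854],[0,0,0,0,0,7,0.0854],[0,0,0,0,0,7,0.0854],[0,0,0,0,0,0,0.06]]'
python3 - <<'E'
from h import *
go(500,235,256,81)
d=snap('wrist','w0'); print(d['xyz'])
E
```

```text
clock: 2.5
position: [500.2, 232.9, 255.8]
ee_rot: [0.079, 0.997, -0.0, -0.0]
contact_force: [-0.7, 0.1, 0.4]
gripper_width: 73.2
grasp_force: 0.0
pos [500.2 232.9 255.8] yaw 81.0 tilt [-0.001  -0.0005] j [ 0.73  0.26 -0.17 -0.   -1.14 -2.46] clk 2.5 w 73.24045150913756
SHIFT [ 0.0005  0.002  -0.0002] TURN -0.0
[426.15583922 245.28346991 371.8089535 ]
```

View pics/w0.png

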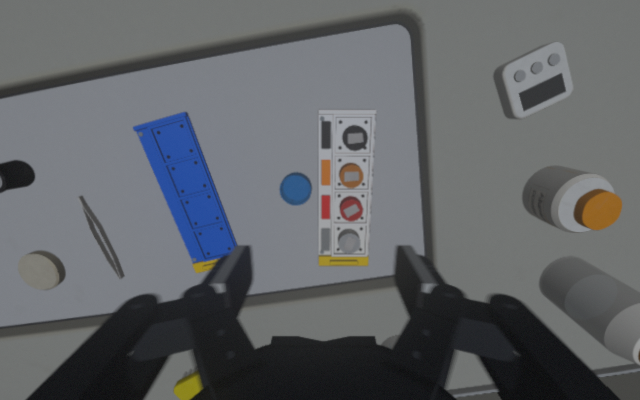

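The wrist view shows both racks and all the pucks: black (355,137), orange (351,175), red (351,208), grey (348,241). Next I'll measure them and enlarge the grey one.

Run:
```python
from h import *
y=np.array([.988,-.156]);x=np.array([-.156,-.988]);o=np.array([527.9,256.6])
for f,box in (('w0',(332,120,44,135)),('top0',(225,140,43,100))):
    d=load(f); im=d['image']; hsv=cv2.cvtColor(im,cv2.COLOR_RGB2HSV)
    M={'red':cv2.inRange(hsv,(0,120,60),(6,255,255))|cv2.inRange(hsv,(174,120,60),(180,255,255)),'orange':cv2.inRange(hsv,(8,120,60),(19,255,255)),'black':cv2.inRange(hsv,(0,0,0),(180,255,50))}
    for k,v in M.items():
        q=np.zeros_like(v); X,Y,w,h=box; q[Y:Y+h,X:X+w]=v[Y:Y+h,X:X+w]
        c=max(cv2.findContours(q,cv2.RETR_EXTERNAL,cv2.CHAIN_APPROX_NONE)[0],key=cv2.contourArea)
        (u,r)=cv2.minEnclosingCircle(c); p=ray(d,[u],18)[0][:2]; print(f,k,np.round(u,1),round(r,1),p.round(1),'rack xy',((p-o)@np.c_[x,y]).round(1))
    if f=='w0':
        for k,lo,hi,z in(('blue',(110,150,60),(125,255,255),8),('yel',(22,130,60),(32,255,255),14)):
            m=cv2.inRange(hsv,lo,hi)
            for c in cv2.findContours(m[:280],cv2.RETR_EXTERNAL,cv2.CHAIN_APPROX_NONE)[0]:
                if cv2.contourArea(c)<60: continue
                r=cv2.minAreaRect(c);P=ray(d,cv2.boxPoints(r),z);print(k,np.round(r[0],1),ray(d,[r[0]],z)[0].round(1),np.linalg.norm(np.diff(P[:3],axis=0),axis=1).round(1),np.degrees(np.arctan2(*(P[1]-P[0])[[1,0]])).round(1),'corners',P[:,:2].round(0).tolist())
    a=im[100:280,300:400] if f=='w0' else im[140:170,250:290]
    cv2.imwrite(f'pics/{f}g.png',cv2.convertScaleAbs(cv2.resize(a[:,:,::-1],None,fx=3.3 if f=='w0' else 14,fy=3.3 if f=='w0' else 14,interpolation=cv2.INTER_CUBIC),alpha=1.3))
a=cv2.imread('pics/w0g.png');b=cv2.imread('pics/top0g.png')
s=load('side0')['image'][255:295,245:305,::-1]; b=cv2.resize(b,(400,300)); s=cv2.resize(s,(400,294),interpolation=cv2.INTER_CUBIC)
bs=np.vstack([b,s]); cv2.imwrite('pics/mix.png',np.hstack([a,bs]))if a.shape[0]==594 else print(a.shape)
```

```text
w0 red [350.9 209.5] 10.5 [551.9 261.5] rack xy [-8.6 22.9]
w0 orange [350.9 175.4] 11.0 [506.8 267.4] rack xy [ -7.4 -22.6]Traceback (most recent call last):
  File "<stdin>", line 8, in <module>
ValueError: max() iterable argument is empty
```

Run:
```python
from h import *
d=load('w0'); im=d['image']; hsv=cv2.cvtColor(im,cv2.COLOR_RGB2HSV)
y=np.array([.988,-.156]);x=np.array([-.156,-.988]);o=np.array([527.9,256.6])
q=np.zeros((400,640),np.uint8); q[122:152,337:372]=(hsv[122:152,337:372,2]<90)*255
c=max(cv2.findContours(q,cv2.RETR_EXTERNAL,cv2.CHAIN_APPROX_NONE)[0],key=cv2.contourArea)
u,r=cv2.minEnclosingCircle(c);p=ray(d,[u],18)[0][:2];print('black',u,r,p.round(1),((p-o)@np.c_[x,y]).round(1))
for k,lo,hi,z in(('blue',(110,150,60),(125,255,255),8),('yel',(22,130,60),(32,255,255),14)):
    m=cv2.inRange(hsv,lo,hi)
    for c in cv2.findContours(m[:280],cv2.RETR_EXTERNAL,cv2.CHAIN_APPROX_NONE)[0]:
        if cv2.contourArea(c)<60: continue
        r=cv2.minAreaRect(c);P=ray(d,cv2.boxPoints(r),z);print(k,np.round(r[0],1),ray(d,[r[0]],z)[0].round(1),np.linalg.norm(np.diff(P[:3],axis=0),axis=1).round(1),np.degrees(np.arctan2(*(P[1]-P[0])[[1,0]])).round(1))
t=load('top0')['image'];s=load('side0')['image']
f=lambda a:cv2.convertScaleAbs(cv2.resize(a[:,:,::-1],(390,290),interpolation=cv2.INTER_CUBIC),alpha=1.5)
cv2.imwrite('pics/mix.png',np.vstack([np.hstack([f(im[222:262,328:382]),f(t[142:172,248:288])]),np.hstack([f(s[255:295,245:300]),f(im[150:200,330:397])])]))
```

```text
black (354.9553527832031, 138.9375) 13.528730392456055 [462.6 278.3] [-11.2 -67.9]
blue [189.1 186.8] [490.4  55.1   8. ] [ 70.7 198.8] 102.1
yel [205.5 265.7] [604.5  47.4  14. ] [36.3 14.7] 93.4
yel [343.  260.4] [626.5 241.   14. ] [12.9 67.3] 169.5
```

View pics/mix.png

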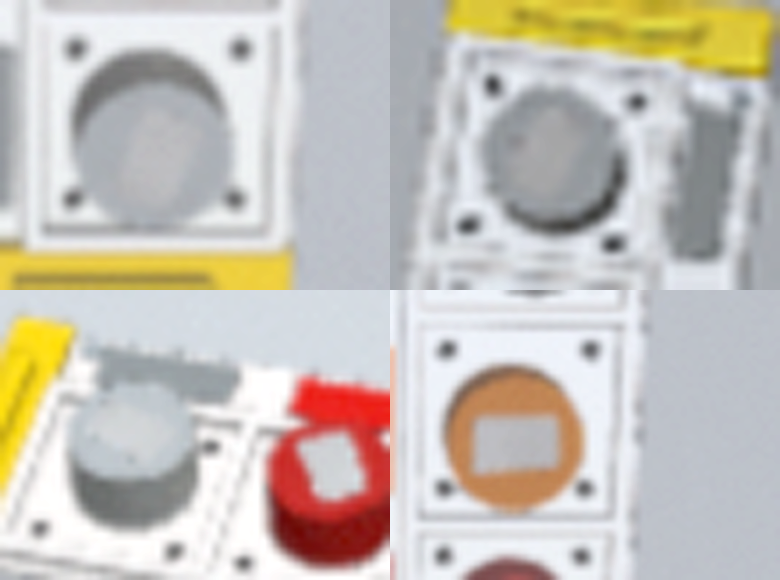

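The grey puck's sample does face up; it is just low contrast. Starting with black, I'll work out the rows and grey's position.

Run:
```python
from h import *
print(ray(load('top0'),[[264.3,158]],22).round(1))
go(461,276,80,81)
```

```text
[[598.2 250.9  22. ]]
pos [500.3 232.9 255.9] yaw 81.1 tilt [-0.0008 -0.0004] j [ 0.73  0.26 -0.17 -0.   -1.14 -2.46] clk 2.55 w 65.92639323500939
SHIFT [0.0454 0.0366 0.1759] TURN 0.1
```

```bash
python3 -m pendant '[[0.0227,0.0183,0.02,0,0,0,0.06],[0.0227,0.0183,0.02,0,0,0,0.06],[0,0,0.045,0,0,0,0.06],[0,0,0.045,0,0,0,0.06],[0,0,0.046,0,0,0,0.06],[0,0,0,0,0,0,0.06]]'
python3 - <<'E'
from h import *
go(461,276,38,81)
snap('side','s1')
d=load('s1')['image'][180:320,220:400]
cv2.imwrite('pics/s1c.png',cv2.resize(d,None,fx=4,fy=4,interpolation=cv2.INTER_CUBIC)[:,:,::-1])
E
```

```text
clock: 3.15
position: [457.9, 273.0, 74.6]
ee_rot: [0.079, 0.997, -0.005, -0.005]
contact_force: [-0.3, -0.9, 0.4]
gripper_width: 60.0
grasp_force: 0.0
pos [457.9 273.   74.6] yaw 81.0 tilt [-0.0105 -0.0098] j [ 0.84  0.44 -0.43 -0.   -0.71 -2.57] clk 3.15 w 59.97099979670211
SHIFT [-0.0029  0.0039  0.0365] TURN -0.0
```

View pics/s1c.png

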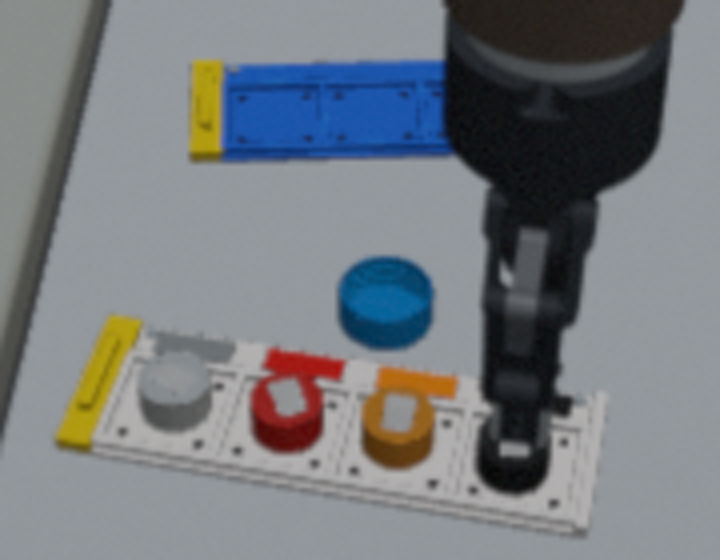

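The gripper stands above the black puck, lined up with it (crop about (515,440)). I'll descend partway, let it settle, then measure.

```bash
python3 -m pendant '[[-0.0015,0.002,0.01,0,0,0,0.06],[-0.0015,0.002,0.01,0,0,0,0.06],[0,0,0,0,0,0,0.06],[0,0,0,0,0,0,0.06],[0,0,0,0,0,0,0.06]]'
python3 - <<'E'
from h import *
go(461,276,37,81)
E
```

```text
clock: 3.7
position: [465.4, 280.1, 61.2]
ee_rot: [0.079, 0.997, 0.001, 0.001]
contact_force: [1.0, 0.0, 0.0]
gripper_width: 60.2
grasp_force: 0.0
pos [465.4 280.1  61.2] yaw 81.0 tilt [0.0012 0.0012] j [ 0.84  0.47 -0.43  0.   -0.67 -2.57] clk 3.7 w 60.22934337133935
SHIFT [ 0.0037 -0.0048  0.0242] TURN -0.0
```

```bash
python3 -m pendant '[[0.0037,-0.0048,0.008,0,0,0,0.055],[0,0,0.008,0,0,0,0.055],[0,0,0.008,0,0,0,0.055],[0,0,0,0,0,0,0.055],[0,0,0,0,0,0,0.055],[0,0,0,0,0,0,0.055]]'
python3 -c "
from h import *
go(461,276,36,81)"
```

```text
clock: 4.3
position: [460.8, 275.8, 36.3]
ee_rot: [0.079, 0.997, 0.0, 0.0]
contact_force: [-0.3, 0.4, 0.1]
gripper_width: 55.0
grasp_force: 0.0
pos [460.8 275.8  36.3] yaw 81.0 tilt [0.0002 0.0001] j [ 0.84  0.5  -0.46  0.   -0.61 -2.57] clk 4.3 w 55.01909114577375
SHIFT [-0.0002  0.0002  0.0003] TURN -0.0
```

```bash
python3 -m pendant '[[0,0,0,0,0,0,0.04],[0,0,0,0,0,0,0.02],[0,0,0,0,0,0,0.02],[0,0,0,0,0,0,0.02],[0,0,0,0,0,0,0.02]]'
python3 -m pendant '[[0,0,-0.01,0,0,0,0.02],[0,0,-0.03,0,0,0,0.02],[0,0,-0.03,0,0,0,0.02],[0,0,-0.03,0,0,0,0.02],[0,0,0,0,0,0,0.02],[0,0,0,0,0,0,0.02],[0,0,0,0,0,0,0.02]]'
python3 -c "
from h import *
go(577,65.4,136,95.5)
d=snap('side','s2')['image'][150:320,220:420]
cv2.imwrite('pics/s2c.png',cv2.resize(d,None,fx=3.5,fy=3.5,interpolation=cv2.INTER_CUBIC)[:,:,::-1])"
```

```text
clock: 4.8
position: [460.9, 275.9, 37.0]
ee_rot: [0.079, 0.997, 0.0, 0.0]
contact_force: [-1.0, 0.3, 6.2]
gripper_width: 27.0
grasp_force: 59.0
clock: 5.5
position: [459.9, 275.0, 135.5]
ee_rot: [0.079, 0.997, -0.001, -0.001]
contact_force: [0.5, -0.3, -0.4]
gripper_width: 26.9
grasp_force: 59.1
pos [459.9 275.  135.5] yaw 80.9 tilt [-0.0017 -0.0012] j [ 0.84  0.36 -0.37 -0.   -0.84 -2.57] clk 5.5 w 26.925464691419663
SHIFT [-0.1487 -0.1885 -0.0005] TURN -14.6
```

View pics/s2c.png

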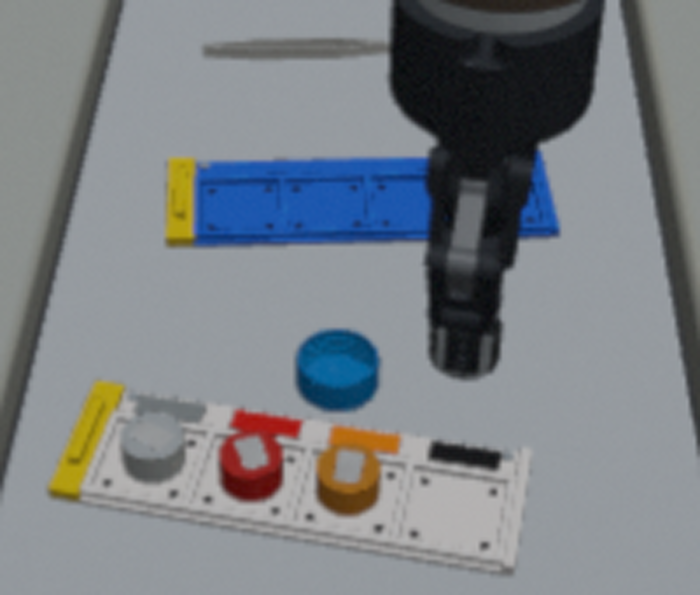

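Black is held (width 27, 59 N), seen at about crop (465,350), and its pocket is empty. Taking it over the blue rack.

```bash
python3 -m pendant '[[-0.0248,-0.0314,0,0,0,0,0.02],[-0.0248,-0.0314,0,0,0,0,0.02],[-0.0248,-0.0314,0,0,0,0,0.02],[-0.0248,-0.0314,0,0,0,0,0.02],[-0.0248,-0.0314,0,0,0,0,0.02],[-0.0248,-0.0314,0,0,0,0,0.02],[0,0,0,0,0,-7.3,0.02],[0,0,0,0,0,-7.3,0.02],[0,0,0,0,0,0,0.02],[0,0,0,0,0,0,0.02],[0,0,0,0,0,0,0.02]]'
python3 -c "
from h import *
go(577,65.4,40,95.5)
snap('wrist','w2')"
```

```text
clock: 6.65
position: [577.6, 66.4, 135.8]
ee_rot: [-0.048, 0.999, -0.0, -0.0]
contact_force: [-0.5, -0.3, 1.0]
gripper_width: 27.2
grasp_force: 59.2
pos [577.6  66.4 135.8] yaw 95.5 tilt [-0.0009 -0.0003] j [ 0.39  0.42 -0.26 -0.   -0.89 -1.87] clk 6.65 w 27.16395635911272
SHIFT [ 0.0006 -0.0009  0.0958] TURN -0.0
```

View pics/w2.png

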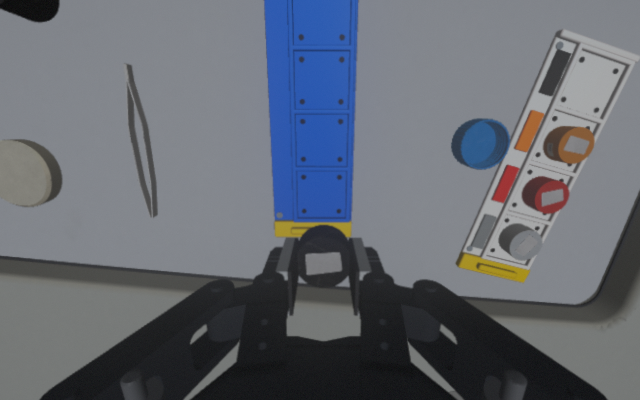

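The wrist view shows the pocket next to yellow with its screw holes at about (304,178), (341,178), (303,211), (340,211). The next pockets centre on (322,140) and (322,79). I'll check those centres at z=4.

```bash
python3 -c "
from h import *
d=load('w2')
m=cv2.cvtColor(d['image'],cv2.COLOR_RGB2GRAY); sub=m[0:235,292:352]
b=((cv2.morphologyEx(sub,cv2.MORPH_BLACKHAT,np.ones((9,9)))>25)*255).astype('uint8')
n,_,st,c=cv2.connectedComponentsWithStats(b)
p=np.array([c[i] for i in range(1,n) if 6<st[i,4]<45 and st[i,2]<9 and st[i,3]<9])+[292,0]
w=ray(d,p,4)[:,:2]
y=np.array([.995,.097]);x=np.array([.097,-.995]);o=np.array([506.2,50.4])
for a,q in zip(p,w): print(a.round(1),q.round(1),((q-o)@np.c_[x,y]).round(1))
"
```

```text
[300.6  36.9] [448.1  36.9] [  7.8 -59.1]
[341.5  36.7] [444.9  68.6] [-24.  -59.2]
[301.2  59. ] [463.8  38.5] [  7.7 -43.3]
[341.1  59.4] [461.1  70.1] [-24. -43.]
[301.7 101.2] [495.6  41.3] [  8.1 -11.4]
[340.4 101.4] [492.7  73. ] [-23.8 -11.2]
[302.2 120.9] [511.2  42.9] [8.  4.3]
[340.  121.2] [508.4  74.5] [-23.7   4.6]
[303.  158.8] [543.   45.9] [ 8.  36.2]
[339.4 158.9] [540.1  77.5] [-23.6  36.3]
[303.  176.8] [558.9  47.1] [ 8.4 52.2]
[339. 177.] [556.1  78.9] [-23.5  52.4]
[303.9 210.7] [590.5  50.3] [ 8.3 83.9]
[338.1 210.9] [587.8  81.6] [-23.2  84.2]
[304.9 233.1] [612.7  52.9] [  7.8 106.2]
[341.4 232.9] [609.2  87.2] [-26.6 106.1]
```

```bash
python3 -c "
from h import *
print(ray(load('w2'),[[323,263],[323,258]],121).round(1))
go(574,65.1,38,95.5)"
```

```text
[[576.7  66.8 121. ]
 [573.8  66.5 121. ]]
pos [577.7  66.4 136. ] yaw 95.5 tilt [-0.0006 -0.0003] j [ 0.39  0.42 -0.26  0.   -0.89 -1.87] clk 6.7 w 26.779883394816167
SHIFT [ 0.0037 -0.001   0.098 ] TURN 0.0
```

```bash
python3 -m pendant '[[0.003,-0.001,0.03,0,0,0,0.02],[0,0,0.03,0,0,0,0.02],[0,0,0.02,0,0,0,0.02],[0,0,0.009,0,0,0,0.02],[0,0,0.0045,0,0,0,0.02],[0,0,0.0045,0,0,0,0.02],[0,0,0,0,0,0,0.02],[0,0,0,0,0,0,0.02],[0,0,0,0,0,0,0.02]]'
python3 -c "
from h import *
go(574,65.1,38,95.5)"
```

```text
clock: 7.6
position: [575.5, 65.0, 39.1]
ee_rot: [-0.048, 0.999, 0.0, 0.001]
contact_force: [-0.3, -0.4, -1.3]
gripper_width: 26.8
grasp_force: 59.2
pos [575.5  65.   39.1] yaw 95.6 tilt [0.0016 0.0005] j [ 0.39  0.55 -0.35  0.   -0.67 -1.87] clk 7.6 w 26.823028139375914
SHIFT [0.0015 0.0002 0.0011] TURN 0.1
```

Lower 1.5 mm more, release and rise.

```bash
python3 -m pendant '[[0.001,0,0.0015,0,0,0,0.02],[0,0,0,0,0,0,0.02],[0,0,0,0,0,0,0.035],[0,0,0,0,0,0,0.05],[0,0,0,0,0,0,0.055],[0,0,0,0,0,0,0.055],[0,0,-0.01,0,0,0,0.055],[0,0,-0.03,0,0,0,0.055],[0,0,-0.03,0,0,0,0.055],[0,0,0,0,0,0,0.055],[0,0,0,0,0,0,0.055],[0,0,0,0,0,0,0.055]]'
python3 -c "
from h import *
go(507,267,109,81)
d=snap('wrist','w3')['image'][100:300,220:420]
cv2.imwrite('pics/w3c.png',cv2.resize(d,None,fx=2.5,fy=2.5)[:,:,::-1])"
```

```text
clock: 8.8
position: [573.4, 64.6, 106.3]
ee_rot: [-0.048, 0.999, -0.0, -0.001]
contact_force: [-0.1, -0.5, -0.6]
gripper_width: 55.0
grasp_force: 0.0
pos [573.4  64.6 106.3] yaw 95.5 tilt [-0.0013 -0.0002] j [ 0.39  0.45 -0.3  -0.   -0.82 -1.87] clk 8.8 w 55.02328604792667
SHIFT [ 0.0465  0.2079 -0.0026] TURN 14.5
```

View pics/w3c.png

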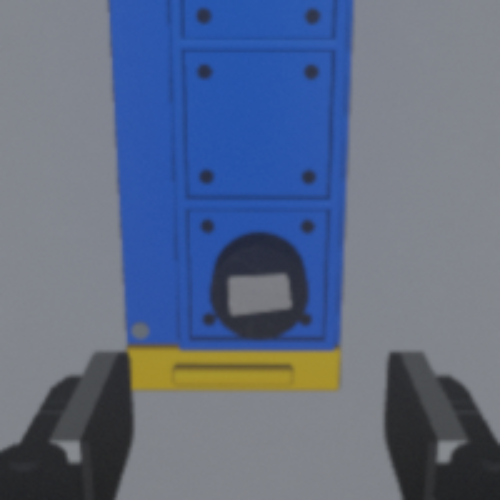

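Black stands flat in its pocket, at crop (260,285). Now orange.

```bash
python3 -m pendant '[[0.0077,0.0347,0,0,0,0,0.055],[0.0077,0.0347,0,0,0,0,0.055],[0.0077,0.0347,0,0,0,0,0.055],[0.0077,0.0347,0,0,0,0,0.055],[0.0077,0.0347,0,0,0,0,0.055],[0.0077,0.0347,0,0,0,0,0.055],[0,0,0.02,0,0,7.3,0.055],[0,0,0.02,0,0,7.2,0.055],[0,0,0,0,0,0,0.055],[0,0,0,0,0,0,0.055],[0,0,0,0,0,0,0.055]]'
python3 -c "
from h import *
go(507,267,37.5,81)"
```

```text
clock: 9.95
position: [508.5, 267.6, 67.5]
ee_rot: [0.077, 0.997, 0.0, 0.0]
contact_force: [1.3, 0.4, 0.3]
gripper_width: 55.0
grasp_force: 0.0
pos [508.5 267.6  67.5] yaw 81.1 tilt [0.001  0.0005] j [ 0.77  0.5  -0.34  0.   -0.72 -2.49] clk 9.95 w 55.03160877903405
SHIFT [ 0.0014 -0.0009  0.03  ] TURN 0.1
```

```bash
python3 -m pendant '[[0.0014,-0.0009,0.01,0,0,0,0.055],[0,0,0.01,0,0,0,0.055],[0,0,0.0098,0,0,0,0.055],[0,0,0,0,0,0,0.055],[0,0,0,0,0,0,0.055],[0,0,0,0,0,0,0.055],[0,0,0,0,0,0,0.04],[0,0,0,0,0,0,0.02],[0,0,0,0,0,0,0.02],[0,0,0,0,0,0,0.02],[0,0,0,0,0,0,0.02]]'
python3 -m pendant '[[0,0,-0.01,0,0,0,0.02],[0,0,-0.03,0,0,0,0.02],[0,0,-0.03,0,0,0,0.02],[0,0,-0.03,0,0,0,0.02],[0,0,0,0,0,0,0.02],[0,0,0,0,0,0,0.02],[0,0,0,0,0,0,0.02]]'
python3 -c "
from h import *
b=np.array([502.4,58.1]);v=np.array([.995,.097])
go(*(b+24*v),136,95.5)"
```

```text
clock: 11.05
position: [506.7, 267.1, 37.8]
ee_rot: [0.078, 0.997, 0.0, 0.0]
contact_force: [-2.2, 0.2, 4.9]
gripper_width: 26.9
grasp_force: 59.0
clock: 11.75
position: [505.6, 266.3, 136.0]
ee_rot: [0.078, 0.997, -0.001, -0.001]
contact_force: [-0.4, 0.7, -0.1]
gripper_width: 27.1
grasp_force: 59.1
pos [505.6 266.3 136. ] yaw 81.0 tilt [-0.0019 -0.0012] j [ 0.77  0.41 -0.28 -0.   -0.88 -2.49] clk 11.75 w 27.065082141098607
SHIFT [-5.250e-02 -2.001e-01  2.000e-04] TURN -14.5
```

```bash
python3 -m pendant '[[-0.0087,-0.0334,0,0,0,0,0.02],[-0.0087,-0.0334,0,0,0,0,0.02],[-0.0087,-0.0334,0,0,0,0,0.02],[-0.0087,-0.0334,0,0,0,0,0.02],[-0.0087,-0.0334,0,0,0,0,0.02],[-0.0087,-0.0334,0,0,0,0,0.02],[0,0,0.03,0,0,-7.3,0.02],[0,0,0.03,0,0,-7.2,0.02],[0,0,0,0,0,0,0.02],[0,0,0,0,0,0,0.02],[0,0,0,0,0,0,0.02]]'
python3 -c "
from h import *
b=np.array([502.4,58.1]);v=np.array([.995,.097])
go(*(b+24*v),38.5,95.5)"
```

```text
clock: 12.85
position: [527.6, 61.3, 77.9]
ee_rot: [-0.048, 0.999, 0.0, 0.001]
contact_force: [-0.8, -0.5, -0.2]
gripper_width: 26.5
grasp_force: 59.2
pos [527.6  61.3  77.9] yaw 95.5 tilt [0.0016 0.0003] j [ 0.42  0.43 -0.44  0.   -0.69 -1.9 ] clk 12.85 w 26.527555718990744
SHIFT [ 0.0014 -0.0007  0.0394] TURN 0.0
```

```bash
python3 -m pendant '[[0.001,-0.0007,0.015,0,0,0,0.02],[0,0,0.015,0,0,0,0.02],[0,0,0.006,0,0,0,0.02],[0,0,0.003,0,0,0,0.02],[0,0,0,0,0,0,0.02],[0,0,0,0,0,0,0.02],[0,0,0,0,0,0,0.02]]'
python3 -c "
from h import *
go(525,60,38.5,95.5)"
python3 -m pendant '[[0,0,0,0,0,0,0.035],[0,0,0,0,0,0,0.05],[0,0,0,0,0,0,0.055],[0,0,0,0,0,0,0.055],[0,0,-0.01,0,0,0,0.055],[0,0,-0.03,0,0,0,0.055],[0,0,-0.03,0,0,0,0.055],[0,0,0,0,0,0,0.055],[0,0,0,0,0,0,0.055],[0,0,0,0,0,0,0.055]]'
python3 -c "
from h import *
go(552,260.5,109,81)"
```

```text
clock: 13.55
position: [526.3, 60.2, 38.7]
ee_rot: [-0.048, 0.999, 0.0, 0.001]
contact_force: [-1.1, -0.1, -0.7]
gripper_width: 26.8
grasp_force: 59.2
pos [526.3  60.2  38.7] yaw 95.6 tilt [0.0013 0.0005] j [ 0.42  0.49 -0.48  0.   -0.6  -1.89] clk 13.55 w 26.778579083222343
SHIFT [ 0.0013 -0.      0.0002] TURN 0.1
clock: 14.55
position: [525.2, 59.8, 107.6]
ee_rot: [-0.048, 0.999, -0.0, -0.001]
contact_force: [0.2, -0.0, 0.2]
gripper_width: 54.9
grasp_force: 0.0
pos [525.2  59.8 107.6] yaw 95.5 tilt [-0.0012 -0.0002] j [ 0.42  0.38 -0.42 -0.   -0.77 -1.89] clk 14.55 w 54.88545587909563
SHIFT [-0.046   0.1972 -0.0014] TURN 14.5
```

```bash
python3 -m pendant '[[-0.0077,0.0329,0,0,0,0,0.055],[-0.0077,0.0329,0,0,0,0,0.055],[-0.0077,0.0329,0,0,0,0,0.055],[-0.0077,0.0329,0,0,0,0,0.055],[-0.0077,0.0329,0,0,0,0,0.055],[-0.0077,0.0329,0,0,0,0,0.055],[0,0,0.02,0,0,7.3,0.055],[0,0,0.02,0,0,7.2,0.055],[0,0,0,0,0,0,0.055],[0,0,0,0,0,0,0.055],[0,0,0,0,0,0,0.055]]'
python3 -c "
from h import *
go(552,260.5,37.5,81)"
```

```text
clock: 15.65
position: [553.2, 260.9, 68.7]
ee_rot: [0.077, 0.997, 0.0, 0.0]
contact_force: [0.4, 0.2, 0.3]
gripper_width: 55.0
grasp_force: 0.0
pos [553.2 260.9  68.7] yaw 81.2 tilt [0.0009 0.0003] j [ 0.71  0.55 -0.25  0.   -0.77 -2.43] clk 15.65 w 55.04657853021583
SHIFT [ 0.0012 -0.0006  0.0312] TURN 0.2
```

```bash
python3 -m pendant '[[0.0012,-0.0006,0.011,0,0,0,0.055],[0,0,0.01,0,0,0,0.055],[0,0,0.01,0,0,0,0.055],[0,0,0,0,0,0,0.055],[0,0,0,0,0,0,0.055],[0,0,0,0,0,0,0.055],[0,0,0,0,0,0,0.04],[0,0,0,0,0,0,0.02],[0,0,0,0,0,0,0.02],[0,0,0,0,0,0,0.02],[0,0,0,0,0,0,0.02]]'
python3 -m pendant '[[0,0,-0.01,0,0,0,0.02],[0,0,-0.03,0,0,0,0.02],[0,0,-0.03,0,0,0,0.02],[0,0,-0.03,0,0,0,0.02],[0,0,0,0,0,0,0.02],[0,0,0,0,0,0,0.02],[0,0,0,0,0,0,0.02]]'
python3 -c "
from h import *
b=np.array([502.4,58.1]);v=np.array([.995,.097])
go(*(b-24*v),136,95.5)"
```

```text
clock: 16.75
position: [551.8, 260.8, 37.8]
ee_rot: [0.078, 0.997, 0.0, 0.001]
contact_force: [-0.8, -0.2, 5.3]
gripper_width: 26.9
grasp_force: 59.1
clock: 17.45
position: [550.6, 260.0, 135.9]
ee_rot: [0.078, 0.997, -0.001, -0.001]
contact_force: [0.0, -0.6, -1.2]
gripper_width: 26.6
grasp_force: 59.1
pos [550.6 260.  135.9] yaw 81.0 tilt [-0.0021 -0.0011] j [ 0.71  0.47 -0.19 -0.   -0.92 -2.43] clk 17.45 w 26.641321114588532
SHIFT [ 0.0394 -0.213   0.0003] TURN -14.5
```

```bash
python3 -m pendant '[[0.0066,-0.0355,0,0,0,0,0.02],[0.0066,-0.0355,0,0,0,0,0.02],[0.0066,-0.0355,0,0,0,0,0.02],[0.0066,-0.0355,0,0,0,0,0.02],[0.0066,-0.0355,0,0,0,0,0.02],[0.0066,-0.0355,0,0,0,0,0.02],[0,0,0.03,0,0,-7.3,0.02],[0,0,0.03,0,0,-7.2,0.02],[0,0,0,0,0,0,0.02],[0,0,0,0,0,0,0.02],[0,0,0,0,0,0,0.02]]'
python3 -c "
from h import *
b=np.array([502.4,58.1]);v=np.array([.995,.097])
go(*(b-24*v),38.5,95.5)"
```

```text
clock: 18.55
position: [480.0, 56.8, 77.8]
ee_rot: [-0.048, 0.999, 0.0, 0.001]
contact_force: [0.7, -0.2, -0.1]
gripper_width: 26.5
grasp_force: 59.2
pos [480.   56.8  77.8] yaw 95.5 tilt [0.0014 0.0003] j [ 0.45  0.37 -0.56  0.   -0.64 -1.93] clk 18.55 w 26.50467398423021
SHIFT [ 0.0016 -0.0008  0.0393] TURN 0.0
```

```bash
python3 -m pendant '[[0.001,-0.0007,0.015,0,0,0,0.02],[0,0,0.015,0,0,0,0.02],[0,0,0.006,0,0,0,0.02],[0,0,0.003,0,0,0,0.02],[0,0,0,0,0,0,0.02],[0,0,0,0,0,0,0.02],[0,0,0,0,0,0,0.02]]'
python3 -m pendant '[[0,0,0,0,0,0,0.035],[0,0,0,0,0,0,0.05],[0,0,0,0,0,0,0.055],[0,0,0,0,0,0,0.055],[0,0,-0.01,0,0,0,0.055],[0,0,-0.03,0,0,0,0.055],[0,0,-0.03,0,0,0,0.055],[0,0,0,0,0,0,0.055],[0,0,0,0,0,0,0.055],[0,0,0,0,0,0,0.055]]'
python3 -c "
from h import *
go(598.5,251.5,109,81)"
```

```text
clock: 19.25
position: [478.7, 55.7, 38.6]
ee_rot: [-0.048, 0.999, 0.0, 0.001]
contact_force: [0.6, -0.2, 0.3]
gripper_width: 26.9
grasp_force: 59.2
clock: 20.25
position: [477.7, 55.3, 107.7]
ee_rot: [-0.048, 0.999, -0.0, -0.001]
contact_force: [-0.5, -0.6, -0.6]
gripper_width: 54.6
grasp_force: 0.0
pos [477.7  55.3 107.7] yaw 95.5 tilt [-0.0011 -0.0003] j [ 0.45  0.32 -0.53 -0.   -0.72 -1.93] clk 20.25 w 54.5896023956175
SHIFT [-0.1392  0.1837 -0.0015] TURN 14.5
```

```bash
python3 -m pendant '[[-0.0232,0.0306,0,0,0,0,0.055],[-0.0232,0.0306,0,0,0,0,0.055],[-0.0232,0.0306,0,0,0,0,0.055],[-0.0232,0.0306,0,0,0,0,0.055],[-0.0232,0.0306,0,0,0,0,0.055],[-0.0232,0.0306,0,0,0,0,0.055],[0,0,0.02,0,0,7.3,0.055],[0,0,0.02,0,0,7.2,0.055],[0,0,0,0,0,0,0.055],[0,0,0,0,0,0,0.055],[0,0,0,0,0,0,0.055]]'
python3 -c "
from h import *
go(598.5,251.5,37.5,81)
d=snap('wrist','w4')['image'][150:350,220:420]
cv2.imwrite('pics/w4c.png',cv2.resize(d,None,fx=2.5,fy=2.5)[:,:,::-1])"
```

```text
clock: 21.35
position: [599.5, 251.7, 68.7]
ee_rot: [0.077, 0.997, 0.0, 0.001]
contact_force: [0.1, -0.8, 0.4]
gripper_width: 55.2
grasp_force: 0.0
pos [599.5 251.7  68.7] yaw 81.2 tilt [0.0011 0.0003] j [ 0.65  0.6  -0.14  0.   -0.83 -2.37] clk 21.35 w 55.214617746972166
SHIFT [ 0.001  -0.0004  0.0312] TURN 0.2
```

View pics/w4c.png

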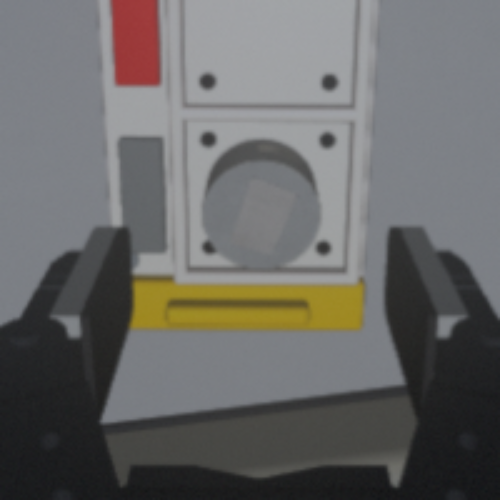

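The grey puck sits between the pads, centred at crop (262,215), sample up. I'll check its position from this close view.

```bash
python3 -c "
from h import *
print(ray(load('w4'),[[324.8,236]],22).round(1))"
```

```text
[[598.1 253.4  22. ]]
```

```bash
python3 -m pendant '[[0.0012,0.0006,0.011,0,0,0,0.055],[0,0,0.01,0,0,0,0.055],[0,0,0.01,0,0,0,0.055],[0,0,0,0,0,0,0.055],[0,0,0,0,0,0,0.055],[0,0,0,0,0,0,0.055],[0,0,0,0,0,0,0.04],[0,0,0,0,0,0,0.02],[0,0,0,0,0,0,0.02],[0,0,0,0,0,0,0.02],[0,0,0,0,0,0,0.02]]'
python3 -m pendant '[[0,0,-0.01,0,0,0,0.02],[0,0,-0.03,0,0,0,0.02],[0,0,-0.03,0,0,0,0.02],[0,0,-0.03,0,0,0,0.02],[0,0,0,0,0,0,0.02],[0,0,0,0,0,0,0.02],[0,0,0,0,0,0,0.02]]'
python3 -c "
from h import *
b=np.array([502.4,58.1]);v=np.array([.995,.097])
go(*(b-72*v),136,95.5)"
```

```text
clock: 22.5
position: [598.4, 252.7, 37.8]
ee_rot: [0.078, 0.997, 0.0, 0.001]
contact_force: [-0.8, 0.5, 4.2]
gripper_width: 26.9
grasp_force: 59.2
clock: 23.2
position: [597.1, 252.0, 135.8]
ee_rot: [0.078, 0.997, -0.001, -0.001]
contact_force: [0.3, -0.9, -1.0]
gripper_width: 26.7
grasp_force: 59.1
pos [597.1 252.  135.8] yaw 81.0 tilt [-0.0024 -0.0011] j [ 0.65  0.52 -0.08 -0.   -0.96 -2.38] clk 23.2 w 26.748058456263983
SHIFT [ 0.1329 -0.2243  0.0004] TURN -14.5
```

```bash
python3 -m pendant '[[0.019,-0.032,0,0,0,0,0.02],[0.019,-0.032,0,0,0,0,0.02],[0.019,-0.032,0,0,0,0,0.02],[0.019,-0.032,0,0,0,0,0.02],[0.019,-0.032,0,0,0,0,0.02],[0.019,-0.032,0,0,0,0,0.02],[0.019,-0.032,0,0,0,0,0.02],[0,0,0.03,0,0,-7.3,0.02],[0,0,0.03,0,0,-7.2,0.02],[0,0,0,0,0,0,0.02],[0,0,0,0,0,0,0.02],[0,0,0,0,0,0,0.02]]'
python3 -c "
from h import *
b=np.array([502.4,58.1]);v=np.array([.995,.097])
go(*(b-72*v),38.5,95.5)"
```

```text
clock: 24.4
position: [432.5, 52.3, 77.8]
ee_rot: [-0.048, 0.999, 0.0, 0.001]
contact_force: [0.1, -0.4, -0.1]
gripper_width: 26.9
grasp_force: 59.2
pos [432.5  52.3  77.8] yaw 95.5 tilt [0.0012 0.0004] j [ 0.5   0.3  -0.67  0.   -0.59 -1.97] clk 24.4 w 26.93459584603556
SHIFT [ 0.0019 -0.001   0.0393] TURN -0.0
```

```bash
python3 -m pendant '[[0.0012,-0.0008,0.015,0,0,0,0.02],[0,0,0.015,0,0,0,0.02],[0,0,0.006,0,0,0,0.02],[0,0,0.003,0,0,0,0.02],[0,0,0,0,0,0,0.02],[0,0,0,0,0,0,0.02],[0,0,0,0,0,0,0.02]]'
python3 -m pendant '[[0,0,0,0,0,0,0.035],[0,0,0,0,0,0,0.05],[0,0,0,0,0,0,0.055],[0,0,0,0,0,0,0.055],[0,0,-0.01,0,0,0,0.055],[0,0,-0.04,0,0,0,0.055],[0,0,-0.04,0,0,0,0.055],[0,0,-0.04,0,0,0,0.055],[0,0.04,-0.02,0,0,0,0.055],[0,0.04,0,0,0,0,0.055],[0,0.04,0,0,0,0,0.055],[0,0.04,0,0,0,0,0.055]]'
python3 -m pendant '[[0,0,0,0,0,0,0.055],[0,0,0,0,0,0,0.055],[0,0,0,0,0,0,0.055]]'
python3 -c "
from h import *
a=snap('top','t9')['image'][130:270,230:400]; b=snap('side','s9')['image'][180:320,220:400]
f=lambda i:cv2.resize(i,(400,320),interpolation=cv2.INTER_CUBIC)[:,:,::-1]
cv2.imwrite('pics/end.png',np.hstack([f(a),f(b)]))"
```

```text
clock: 25.1
position: [431.0, 51.2, 38.6]
ee_rot: [-0.048, 0.999, 0.0, 0.001]
contact_force: [0.2, 0.1, -1.0]
gripper_width: 27.1
grasp_force: 59.2
clock: 26.3
position: [414.7, 211.5, 189.3]
ee_rot: [-0.048, 0.999, 0.001, 0.001]
contact_force: [1.3, 0.7, 0.2]
gripper_width: 55.1
grasp_force: 0.0
clock: 26.6
position: [414.8, 209.5, 188.2]
ee_rot: [-0.048, 0.999, -0.0, -0.0]
contact_force: [-0.5, 0.2, 0.1]
gripper_width: 55.2
grasp_force: 0.0
```

View pics/end.png

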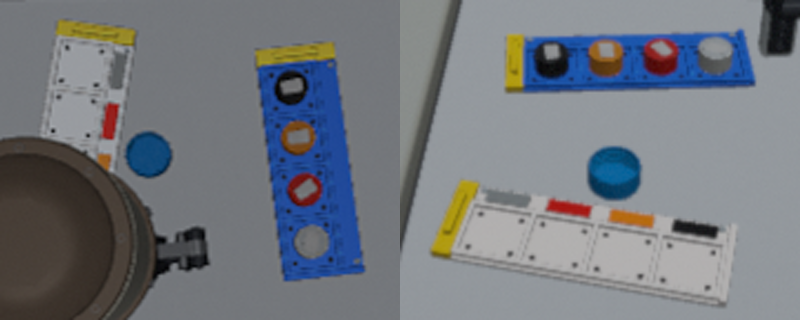

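From yellow, the blue rack now holds black, orange, red and grey. All four stand flat with samples up, centred in their pockets, and the gripper is clear of them.

```bash
python3 -c "
from bench import arm
print(arm.job_done())"
```

```text
the job is handed in; nothing more can be done
None
```

All four specimens are in the blue rack in reverse order (black, orange, red, grey from its yellow end), each flat with its sample face up and released; I handed the job in at about 27 s on the clock, and no verdict came back.

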